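# Take the crank arm off its keeper hook and hang it on the open peg

## Robot

A 6-joint arm with a two-finger parallel gripper is mounted at the origin on the work surface. World frame = base frame: x ahead of the robot, y to its left, z up, the work surface at z = 0. Lengths are in m, angles in degrees, forces in N, time in s.
With the tool pointing down it reaches from about 0.4 to 0.825 m from the base axis. Payload 7 kg.
Tool frame: the origin (TCP) lies midway between the tips of the shut fingers; the grasp point (between the pads) lies 19 mm behind it; z points along the fingers, y is the line along which they close (so a half turn about z gives the same grasp; the last joint's range is limited). The gripper opens to 88 mm and grips with 3 to 60 N. Pads are 19 mm wide; open, the fingers measure 130 mm over their backs; the gripper's body (78 mm by 193 mm) begins 47 mm behind the grasp point.
Start: joints at [-47.435, 20.546, 0.682, 0, -70.136, -16.507], TCP at [0.296, -0.606, 0.227] pointing down, gripper open.
Joint ranges: [-176.03, 176.03], [-82.01, 121.73], [-58.28, 71.71], [-173.87, 95.51], [-174.79, -0.11], [-173.66, 173.66]. Speed limits (degrees/s): [136.94, 136.94, 172.46, 180, 180, 180].

## Interface

Orientations are given as [roll, pitch, yaw] about the fixed x, y, z axes, in that order (R = Rz(yaw) Ry(pitch) Rx(roll)).
In Python, from plant import ctrl gives the robot as it stands. The module is installed in compiled form; this text tells all that it offers.
- The arm moves only by the tool send_rows, never from a script. Its argument "plan" is a list that holds one entry, the list of rows, each a list of 6 numbers: the shift along the tool's x, y, z in a scale on which 1.0 is 0.6 m, then the turn, a rotation vector about the tool's x, y, z in shares of 2 pi rad (1.0 is 2 pi rad). A call has 1 to 8 rows; each row is the pose to reach, as a shift and turn from the pose commanded when the call began, along the tool's axes at that moment; what a row does not reach only later rows make up. A row lasts 1/12 s, in which the tool goes at most 41.7 mm and 7.16 degrees, less where a joint would pass 70% of its speed; a pose out of reach is approached as far as the arm can. No shift or turn number may pass 1 either way. A call with a gripper value outside its range is refused whole. "fingers" is the opening, from 0 (shut) to 1 (fully open), set as the call begins (left out, the last holds). The fingers move at their own pace and stop on an object; the grip force is fixed at half the most. Time passes only in rows, so rows that repeat a pose let the fingers close. It gives the time, the measured TCP pose, the force, the opening and the grip force at its end, in the units of the state.
- ctrl.get_obs(): the state, without advancing time (a new reading comes with each control period).
- ctrl.snapshot(name): name is "side" or "top" or "wrist"; returns a dict with "img" (400x640x3 uint8, red, green, blue), "K" (3x3 intrinsics, pixels), "pose" (4x4, takes a point from camera to world coordinates). Camera axes: x right, y down, z forward; pixel columns grow to the right and rows downward; lengths in m; the calibration is good to about 2 mm. The wrist camera is an equidistant fisheye: a pixel r from the principal point sees the ray r / f radians off the axis. A picture is of the moment at which its call begins. There is no depth.
- ctrl.close_job(): hands the job in; it is judged then, once.
The state is a dict: "clock": time; "joint_pos": joint angles; "qvel": joint speeds; "tau": joint torques, N m; "tool_pos": TCP position; "orientation": TCP orientation; "force": force on the tool from outside, world axes, zero at the start; "moment": the same for the moment, N m; "opening": finger opening in m; "gripper_force": force on a finger pad.
Only numpy, scipy, OpenCV 4.12 (cv2) and the standard library are available. Lean on these libraries where they do the work, as an engineer would, in place of code of your own. Each camera call takes 0.05 s, during which the arm holds its last target. There are 200 camera calls.

## Task

The bare metal crank arm hangs by its big eye on a keeper hook of the parts rail: press that hook's sprung keeper tongue down flush with a fingertip and, keeping it down, pinch the crank and draw it forward over the keeper, then lift it off over the hook's upturned end. Hang it by the same eye on the open peg of the assembly stand, straight down and at rest, and let go. The hook is a light sprung fitting: press and pull by feel, never with more than about 20 N on it, do not drop the crank, and leave the spanner, the stem and the grease tub where they are.

Things in the scene. Friction and masses are not known exactly. Their poses are not given: they have to be found in the camera images.
- crank: Loose bare grey crank arm, 0.24 to 0.45 kg, hanging plumb by its big eye. Origin: centre of the eye's bore; z up, x along the bore, to the rail. Eye: ring 48 mm outside, 26 mm bore, 20 mm thick (10 mm each way along x). Below it the arm, 14 mm thick, 30 to 24 mm wide, reaches down to z = -184 mm. It slides along the hook arm; it starts 2 to 12 mm short of the keeper's end.
- crank_rim (a point): Top of the crank eye's rim, 24 mm above the eye's centre. As it hangs on the hook the rim stands 12 mm above the arm's top, bore resting on the arm's top edges (eye centre 11.5 mm below the top). Pinch this rim across its 20 mm thickness, along x. The hung eye can rise 9 mm before its bore meets the arm's underside.
- hook_arm: Steel channel arm of the hook that holds the crank (two like hooks share the rail, 100 mm apart, in any order). Origin: arm's root at the level of its top, about 270 mm over the bench; x points to the rail: the arm runs level along -x to -134 mm, 12 mm wide in y, z = 0 to -14 mm. The plate behind it rises to z = 23 mm. The hook bends if fingers or crank load it over 22 N (drag counts too).
- hook_end (a point): Top of the arm's upturned end, hook_arm x = -132 mm, 4 mm above the arm's top; the turn-up begins at x = -126 mm. The arm rides on a spring in its plate: it sinks straight down by a few tenths of a millimetre per newton put on it (8 mm at most) and rises again when relieved, so its height under a pressing fingertip is not the height measured before.
- keeper: Sprung steel tongue, 46 mm long, 6 mm wide, in the slot of the arm's top. Origin: its hinge, hook_arm x = -124 mm. Closed it slopes up towards the rail; pulling the crank against its end only locks it. Pressed, it swings down into the slot (4 N at its free end to start, 7 N when flush, half as much again nearer the hinge) and springs back when let go.
- keeper_nose (a point): Top of the keeper's free end, with a turned-down lip that stops the crank: hook_arm x = -81 mm, z = +11 mm closed; x = -78 mm, z = -1 mm flush. It is flush when the fingertips bear on the arm's own top beside it, at a press of about 10 N in all; only then, end under 1 mm above the arm's top, do the eye and a finger behind it pass.
- open_peg: Fixed assembly stand with one plain peg, on the other side of the bench from the rail. Origin: the peg's root on its axis, 250 mm over the bench. The round peg, 14 mm diameter, runs level 100 mm along -x and ends in a ball of 18 mm diameter (to x = -110 mm). The post behind the origin rises to z = 14 mm. A crank hung on it has its eye centre 6 mm below the axis.
- spanner: Bystander: steel ring spanner, 205 mm long, hanging on a neighbouring keeper hook. Origin: centre of its ring.
- stem: Bystander: black handlebar stem, 130 mm long, hanging on a neighbouring keeper hook. Origin: centre of its clamp bore.
- tub: Bystander: white grease tub with blue lid, 65 mm diameter, 52 mm high, standing loose on the bench. Origin: centre of its underside.
Mind the look-alikes: they are no part of the job. What is shaped like the crank but purple is not meant.

How it is judged (in metres and radians):
On the way, in this order (a step that is already met when the one before it is completed fails the run):
1. with the crank still on the hook, a finger holds the keeper pressed flush (z of keeper_nose in the frame of hook_arm below 0.003 m and contact force between the fingers and keeper above 1 N and x of crank in the frame of hook_arm above -0.075 m), for 0.2 s.
2. the crank is off the end of the hook (x of crank in the frame of hook_arm below -0.148 m), for 0.1 s.
At the end, for the whole second after the job is handed in: Crank at rest on the open peg: eye centre 12 to 88 mm out along the peg, within 7 mm sideways and 0 to 12 mm below its axis, arm within 0.15 rad of plumb, its weight on the peg; keeper sprung back (end over 9 mm above the arm) (x of crank in the frame of open_peg between -0.088 and -0.012 m and y of crank in the frame of open_peg between -0.007 and 0.007 m and z of crank in the frame of open_peg between -0.012 and 0 m and angle between crank's own z axis and vertical below 0.15 rad and contact force between crank and open_peg above 1 N and linear speed of crank below 0.03 m/s and z of keeper_nose in the frame of hook_arm above 0.009 m); the robot touches nothing.
It fails at once if the fingers put more than 22 N on the hook arm and keeper (contact force between the fingers and hook_arm above 22 N).
It fails at once if the crank is wrenched against the hook arm or keeper with more than 22 N (contact force between crank and hook_arm above 22 N).
It fails at once if the crank is dropped (height (world z) of crank below 0.19 m).
It fails at once if the spanner, stem or tub is shifted by more than 30 mm (distance of any of spanner, stem, tub from where it was at the start of the episode above 0.03 m).
It also fails if it takes over 59 s, if anything falls off the work surface, if the arm or the gripper's body presses on something with over 40 N, if the wrist force passes 120 N, or if a joint passes its speed limit or range.

## Working session

There is one attempt and no reset: what is moved stays moved. The work goes in short steps, Python scripts to look and compute and a tool call to move; the robot and the scene stay as the last step left them, time stands still between calls to the robot, and variables do not carry over. Pictures are saved under pics/ and viewed, at most 10 in all, crops included, and the job is handed in when it is done.

Besides the shell and the picture viewer there is one more tool, called after "Call:" as a command line: name --argument value ..., lists and objects as JSON in quotes. send_rows: Moves the arm, as the interface text tells. Its arguments: {"type":"object","properties":{"plan":{"type":"array","items":{"type":"array","items":{"type":"array","items":{"type":"number"}}}},"fingers":{"type":"number"}},"required":["plan"]}

```bash
mkdir -p pics; cat > h.py <<'E'
import numpy as np,cv2,pickle
from scipy.spatial.transform import Rotation as R
from plant import ctrl
def snap(n,f):
    s=ctrl.snapshot(n); cv2.imwrite(f'pics/{f}.png',s['img'][:,:,::-1]); pickle.dump(s,open(f'pics/{f}.pkl','wb')); return s
def ray(s,u,v,fish=False):
    K=s['K'];P=s['pose'];x=(u-K[0,2])/K[0,0];y=(v-K[1,2])/K[1,1]
    if fish:
        r=np.hypot(x,y);d=np.array([np.sin(r)*x/r,np.sin(r)*y/r,np.cos(r)])
    else: d=np.array([x,y,1.]);d/=np.linalg.norm(d)
    return P[:3,3],P[:3,:3]@d
def plane(s,u,v,z,fish=False):
    o,d=ray(s,u,v,fish);return o+d*(z-o[2])/d[2]
def tri(*rs):
    A=0;b=0
    for o,d in rs:
        M=np.eye(3)-np.outer(d,d);A=A+M;b=b+M@o
    return np.linalg.solve(A,b)
E
python3 - <<'E'
from h import *
np.set_printoptions(precision=4,suppress=True)
o=ctrl.get_obs();print(o)
a=snap('side','side0');b=snap('top','top0');w=snap('wrist','wrist0')
for s in(a,b,w):print(s['K'],s['pose'])
cv2.imwrite('pics/all0.png',cv2.resize(np.vstack([a['img'],b['img']])[:,:,::-1],(480,600),interpolation=cv2.INTER_AREA))
E
```

```text
{'clock': 0.0, 'joint_pos': array([-47.4359,  20.5898,   0.6324,  -0.0202, -70.1359, -16.5079]), 'qvel': array([-0.0409, -0.0321,  0.1158, -0.0184, -0.0206,  0.0914]), 'tau': array([ -0.0001, -58.2725,  29.3055,   6.9974,   0.0066,  -0.0001]), 'tool_pos': array([ 0.2963, -0.606 ,  0.2256]), 'orientation': array([ 179.9052,   -0.0083, -153.9506]), 'force': array([-0.0397,  0.4875, -0.3886]), 'moment': array([-0.0052, -0.0275, -0.0012]), 'gripper_force': 0.0, 'opening': 0.08755893624377072}
[[390.7516   0.     320.869 ]
 [  0.     390.7516 203.7496]
 [  0.       0.       1.    ]] [[-0.9998 -0.0057  0.0196  0.5251]
 [-0.0182  0.6802 -0.7328  0.5458]
 [-0.0091 -0.733  -0.6802  0.7347]
 [ 0.      0.      0.      1.    ]]
[[488.9192   0.     314.2642]
 [  0.     488.9192 187.3429]
 [  0.       0.       1.    ]] [[-0.0243 -0.9952  0.0946  0.4492]
 [-0.9993  0.0268  0.0254 -0.0403]
 [-0.0278 -0.094  -0.9952  1.2568]
 [ 0.      0.      0.      1.    ]]
[[309.7069   0.     315.7295]
 [  0.     309.7069 198.3882]
 [  0.       0.       1.    ]] [[-0.4397  0.8551  0.2749  0.2201]
 [ 0.8981  0.418   0.1366 -0.6423]
 [ 0.0019  0.3069 -0.9517  0.3825]
 [ 0.      0.      0.      1.    ]]
```

View pics/side0.png

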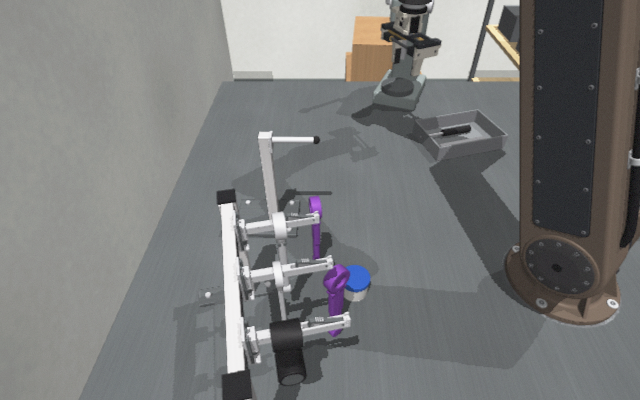

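View pics/top0.png

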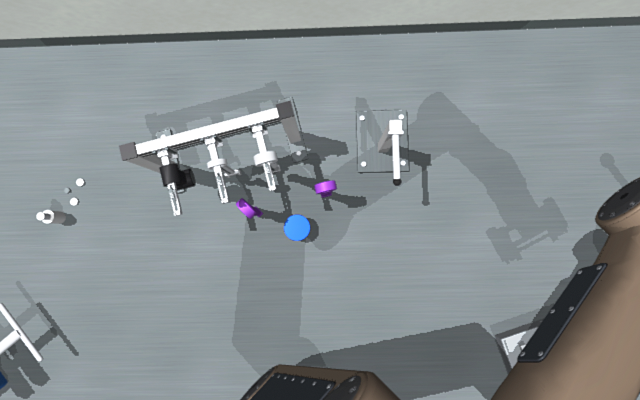

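The top view shows hooks at about (175,185), (216,170) and (264,155), with the peg at (397,150). The stem is the black item on the left hook. The purple decoys are at (248,208) and (325,187), and the tub is at (297,227). The candidates for the grey crank are the middle and right hooks, so I'll enlarge those.

```bash
python3 - <<'E'
from h import *
a=cv2.imread('pics/side0.png')[180:370,210:380];b=cv2.imread('pics/top0.png')[110:240,150:350]
A=cv2.resize(a,None,fx=3.1,fy=3.1,interpolation=cv2.INTER_CUBIC)[:590];B=cv2.resize(b,None,fx=1.3,fy=1.3)
B=cv2.resize(b[:,:],(260,169),interpolation=cv2.INTER_CUBIC)
cv2.imwrite('pics/c1.png',A)
c=cv2.resize(b[0:130,0:200],None,fx=4,fy=4,interpolation=cv2.INTER_CUBIC);cv2.imwrite('pics/c2.png',c)
E
```

```text
(no output)
```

View pics/c1.png

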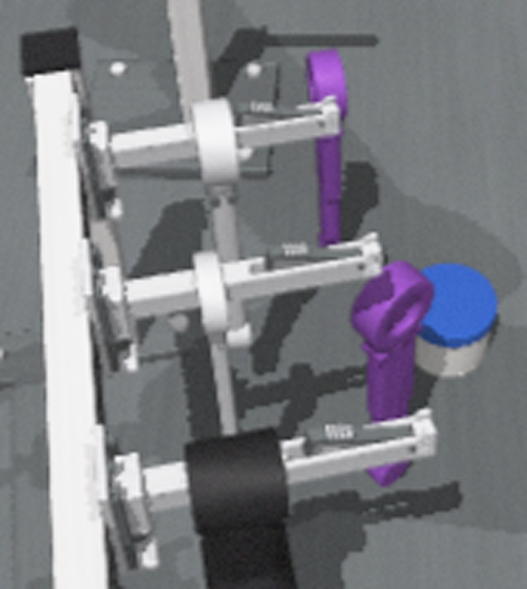

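View pics/c2.png

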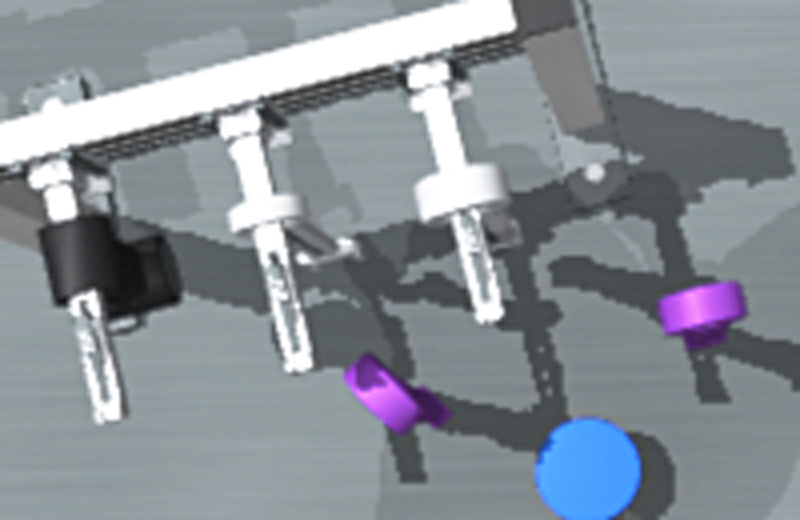

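The right hook carries the crank: its ring at top (262,157) is the widest (about 22 px, or 44–48 mm) and thickest, grey, with a plain arm below. The middle hook's ring at (216,164) is thin, about 18 px with a slim shaft and jaw, so that is the spanner. Next I'll get coarse positions.

```bash
python3 - <<'E'
from h import *
np.set_printoptions(precision=4,suppress=True)
a=pickle.load(open('pics/side0.pkl','rb'));b=pickle.load(open('pics/top0.pkl','rb'))
def T(n,t,s):
    r1=ray(b,*t);r2=ray(a,*s);p=tri(r1,r2);e=[np.linalg.norm(np.cross(p-o,d)) for o,d in(r1,r2)];print(n,p,np.array(e))
T('hook_end',(272,189.5),(317,217.5))
T('root',(259,133),(246,228))
T('ring',(265.5,158),(279.5,226))
T('pegtip',(397,182),(317.5,140))
T('pegroot',(397,134),(272,138.5))
T('railR',(281,113),(227,204))
T('purp1',(325,187),(315.5,206))
T('purp2',(248,208),(337,276))
print('tub',plane(b,297,227,.052))
# colour blobs
for n,s in(('top',b),('side',a)):
    h=cv2.cvtColor(s['img'],cv2.COLOR_RGB2HSV)
    m=cv2.inRange(h,(130,80,40),(165,255,255));k,_,st,c=cv2.connectedComponentsWithStats(m)
    print(n,[(st[i],c[i]) for i in range(1,k) if st[i,4]>30])
t=b['img'][120:200,350:440];cv2.imwrite('pics/c3.png',cv2.resize(np.hstack([b['img'][115:200,230:430]])[:,:,::-1],None,fx=4,fy=4,interpolation=cv2.INTER_CUBIC))
E
```

```text
hook_end [0.5432 0.0716 0.2622] [0.0015 0.0015]
root [0.6615 0.097  0.2616] [0.0013 0.0013]
ring [0.6084 0.085  0.2547] [0. 0.]
pegtip [ 0.551  -0.1857  0.2488] [0.0006 0.0006]
pegroot [ 0.6519 -0.1896  0.2497] [0. 0.]
railR [0.7002 0.0497 0.272 ] [0.0019 0.0019]
purp1 [ 0.5514 -0.0367  0.1876] [0.0003 0.0003]
purp2 [0.5096 0.1344 0.1823] [0.0001 0.0001]
tub [0.467  0.0352 0.052 ]
top [(array([314, 180,  23,  18, 278], dtype=int32), array([324.9748, 187.7698])), (array([236, 198,  27,  21, 281], dtype=int32), array([247.7509, 208.7722]))]
side [(array([309, 196,  13,  23, 200], dtype=int32), array([315.   , 204.805])), (array([312, 222,   9,  37, 255], dtype=int32), array([315.8941, 240.2118])), (array([323, 264,  27,  52, 873], dtype=int32), array([335.8064, 287.7434])), (array([329, 329,  13,   8,  62], dtype=int32), array([334.4839, 332.3871]))]
```

```bash
cat >> h.py <<'E'
np.set_printoptions(precision=3,suppress=True)
def go(p,yaw,base=None):
    o=ctrl.get_obs();Rc=R.from_euler('xyz',o['orientation'],degrees=True);Rt=R.from_euler('xyz',[180,0,yaw],degrees=True)
    print('now',o['clock'],o['tool_pos'],o['orientation'],o['force'],o['opening'])
    print('shift cm',100*Rc.inv().apply(np.array(p)-o['tool_pos']),'turn',(Rc.inv()*Rt).as_rotvec(degrees=True))
E
python3 - <<'E'
from h import *
go([.606,.085,.38],-77.9)
E
```

```text
now 0.15 [ 0.296 -0.606  0.226] [ 179.928   -0.01  -153.948] [ 1.319 -0.019  1.04 ] 0.08758519840283611
shift cm [-58.171  48.504 -15.363] turn [  0.068   0.04  -76.048]
```

The manual's scale: shifts go in shares of 0.6 m and turns go in shares of 2 pi rad. Converting my numbers, -28 cm / 60 = -0.4667, -25 cm / 60 = -0.4167.

Call:
send_rows --plan '[[[-0.0667, 0.05, -0.1, 0, 0, 0], [-0.1667, 0.1167, -0.1833, 0, 0, 0], [-0.2167, 0.175, -0.255, 0, 0, 0], [-0.2667, 0.2167, -0.255, 0, 0, 0], [-0.3167, 0.2667, -0.255, 0, 0, 0], [-0.3667, 0.3083, -0.255, 0, 0, 0], [-0.4167, 0.35, -0.255, 0, 0, 0], [-0.4667, 0.3883, -0.255, 0, 0, 0]]]' --fingers 0.5

```text
clock: 0.82
tool_pos: [0.4146, -0.3421, 0.3716]
orientation: [-179.9, 0.1, -154.0]
force: [0.6, -1.2, 0.1]
opening: 0.0449
gripper_force: 0.0
```

In the tool's units: -24 cm / 60 = -0.4, -21 cm / 60 = -0.35, -40 degrees / 360 = -0.1111.

Call:
send_rows --plan '[[[-0.05, 0.0417, 0, 0, 0, -0.0139], [-0.1, 0.0833, 0, 0, 0, -0.0278], [-0.15, 0.125, 0, 0, 0, -0.0417], [-0.2, 0.1667, 0, 0, 0, -0.0556], [-0.25, 0.2083, 0, 0, 0, -0.0694], [-0.3, 0.25, 0, 0, 0, -0.0833], [-0.35, 0.2917, 0, 0, 0, -0.0972], [-0.4, 0.3333, 0, 0, 0, -0.1111]]]'

```text
clock: 1.48
tool_pos: [0.5423, -0.0567, 0.3706]
orientation: [-180.0, 0.0, -113.7]
force: [0.9, -1.0, 0.2]
opening: 0.0442
gripper_force: 0.0
```

```bash
python3 - <<'E'
from h import *
go([.606,.085,.38],-77.9)
E
```

```text
now 1.4833 [ 0.542 -0.057  0.371] [-179.993    0.013 -113.68 ] [ 0.857 -1.038  0.173] 0.04418317683345897
shift cm [-15.532  -0.145  -0.937] turn [ -0.01    0.011 -35.78 ]
```

In the tool's units: -15.5 cm / 60 = -0.2583, -14.5 cm / 60 = -0.2417, -35.8 degrees / 360 = -0.0994.

Call:
send_rows --plan '[[[-0.0417, 0, -0.015, 0, 0, -0.0167], [-0.0833, 0, -0.015, 0, 0, -0.0333], [-0.125, 0, -0.015, 0, 0, -0.05], [-0.1667, -0.0017, -0.015, 0, 0, -0.0667], [-0.2083, -0.0017, -0.015, 0, 0, -0.0833], [-0.2417, -0.0017, -0.015, 0, 0, -0.0944], [-0.2583, -0.0017, -0.015, 0, 0, -0.0994], [-0.2583, -0.0017, -0.015, 0, 0, -0.0994]]]'

```text
clock: 2.15
tool_pos: [0.6063, 0.0843, 0.3783]
orientation: [179.9, -0.0, -78.0]
force: [0.3, -0.3, -0.5]
opening: 0.0437
gripper_force: 0.0
```

```bash
python3 - <<'E'
from h import *
go([.606,.085,.38],-77.9)
s=snap('wrist','w1');a=snap('side','s1');print(s['pose'])
cv2.imwrite('pics/m1.png',np.vstack([s['img'][:,:,::-1],np.pad(cv2.resize(a['img'][190:255,215:335,::-1],None,fx=3,fy=3,interpolation=cv2.INTER_CUBIC),((0,0),(0,280),(0,0)))]))
E
```

```text
now 2.15 [0.606 0.084 0.378] [179.898  -0.005 -77.992] [ 0.31  -0.269 -0.451] 0.043668201849670435
shift cm [-0.074  0.018 -0.171] turn [ 0.102 -0.005 -0.092]
[[-0.978 -0.198 -0.066  0.623]
 [-0.209  0.931  0.3    0.003]
 [ 0.002  0.307 -0.952  0.535]
 [ 0.     0.     0.     1.   ]]
```

View pics/m1.png

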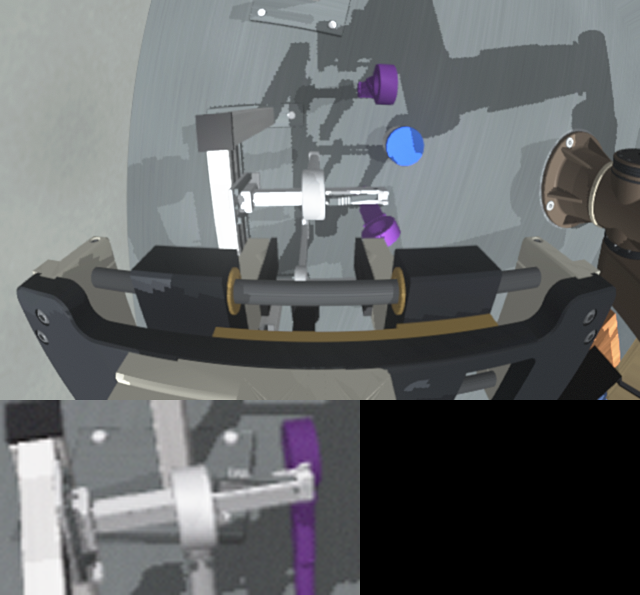

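The wrist view shows the hook running horizontally from (245,199) to (388,197), with the crank ring at (314,195). The purple pieces are well clear of the fingers. Next I'll extract the edges.

```bash
python3 - <<'E'
from h import *
s=pickle.load(open('pics/w1.pkl','rb'));a=pickle.load(open('pics/s1.pkl','rb'))
g=cv2.cvtColor(s['img'],cv2.COLOR_RGB2GRAY).astype(int)
for c in(265,280,295,340,360,375,384):print(c,g[183:215,c])
print('row199',g[199,225:260]);print('row180',g[180,295:335]);print('row210',g[210,295:335]);print('row197',g[197,375:398]);print('row194',g[194,375:398])
print('col313',g[160:225,313])
E
```

```text
265 [157 156 157 159 156 148 131 119 133 215 255 255 255 255 255 255 255 255
 255 255 255 255 254 202 156 146 139 138 137 138 139 137]
280 [154 155 157 156 154 140 126 117 143 245 255 255 255 255 255 255 255 255
 255 255 255 255 240 162 139 138 139 139 139 141 140 140]
295 [104 106 105 105 110 117 119 122 168 249 255 255 255 255 255 255 255 255
 255 255 255 255 214 112 101 104 113 123 112 106 106 106]
340 [152 152 151 147 135 120 115 127 166 196 192 152 104  83 118 170 205 210
 209 206 206 191 128  86  84  86  86  86  85  86  89  94]
360 [103  99  95 100 113 116 122 168 228 239 196 120 126 148 152 150 145 170
 241 255 255 156  63  72  80  81  76  78  84  93 106 121]
375 [153 153 153 143 112  78 110 205 255 255 251 187 148 148 143 124 131 225
 255 255 224 113  60  65  67  67  68  67  67  66  67  69]
384 [153 152 147 136 125 120 114 133 215 255 255 255 255 255 255 255 222 161
 216 254 255 249 167 130 134 136 135 134 133 119 102  95]
row199 [254 254 254 251 253 255 255 244 151 106 107 107 119 147 163 164 164 159
 162 231 255 255 255 255 255 254 151 127 227 255 255 255 255 255 255]
row180 [105 106 104 104 103 106 129 168 198 202 200 199 198 197 196 195 194 194
 192 190 192 202 214 218 219 217 219 214 187 139 116 140 151 152 153 151
 149 150 150 151]
row210 [123 107 106 106 100  90 105 179 241 249 248 248 248 248 248 248 249 249
 249 249 250 250 250 250 250 251 254 255 255 246 140  81  84  87  88  88
  88  88  87  88]
row197 [143 123 127 228 255 255 255 255 255 255 255 255 226 149 127 131 130 132
 135 143 150 151 153]
row194 [187 162 160 229 255 255 255 254 255 255 255 255 254 221 149 129 131 132
 133 143 150 151 152]
col313 [118 118 119 121 120 119 121 120 118 119 126 137 146 148 149 155 162 172
 181 187 192 199 206 213 220 223 226 230 233 236 239 242 244 246 248 250
 251 252 253 253 253 253 253 253 253 253 253 252 251 250 249 248 247 245
 243 239 235 231 225 200 145 131 134 134 126]
```

```bash
python3 - <<'E'
from h import *
s=pickle.load(open('pics/w1.pkl','rb'));a=pickle.load(open('pics/s1.pkl','rb'))
Z=.267
P=np.array([plane(s,c,v,Z,True) for c,v in((265,198.6),(280,198.3),(295,197.9),(340,197.4),(360,196.7),(375,196.4))])
f=np.polyfit(P[:,0],P[:,1],1);print(P,f,np.degrees(np.arctan(f[0])))
e=plane(s,387.8,197,Z+.004,True);d=np.array([1,f[0],0])/np.hypot(1,f[0])
rt=e+d*.134;print('end',e,'root',rt,'rail edge',plane(s,252,199,Z,True))
for v in (185,190,195):
  L=plane(s,301.8,v,Z+.012,True);r=plane(s,324.2,v,Z+.012,True);print(v,L,r,[(q-rt)@d for q in(L,r)])
# heights: side view consistency of tip
for z in(.262,.266,.27,.274):
  e=plane(s,387.8,197,z+.004,True);q=np.linalg.inv(a['pose'])@np.append(e,1);u=a['K']@q[:3];print(z,u/u[2])
E
```

```text
[[0.65  0.098 0.267]
 [0.636 0.095 0.267]
 [0.623 0.091 0.267]
 [0.583 0.082 0.267]
 [0.565 0.078 0.267]
 [0.551 0.075 0.267]] [ 0.234 -0.054] 13.166191265073026
end [0.541 0.072 0.271] root [0.671 0.102 0.271] rail edge [0.662 0.101 0.267]
185 [0.619 0.075 0.279] [0.601 0.071 0.279] [np.float64(-0.05660501814463743), np.float64(-0.07581974143750131)]
190 [0.619 0.079 0.279] [0.6   0.075 0.279] [np.float64(-0.056459930381676376), np.float64(-0.07576679653622666)]
195 [0.618 0.084 0.279] [0.599 0.08  0.279] [np.float64(-0.05631136353767419), np.float64(-0.0757146230578759)]
0.262 [320.242 216.54    1.   ]
0.266 [319.497 214.432   1.   ]
0.27 [318.747 212.313   1.   ]
0.274 [317.994 210.18    1.   ]
```

```bash
python3 - <<'E'
from h import *
go([.6067,.0875,.295],-76.8)
E
```

```text
now 2.25 [0.606 0.082 0.379] [179.951  -0.013 -78.207] [ 0.7   -1.308  0.682] 0.04395543660288084
shift cm [-0.473 -0.204  8.411] turn [ 0.049 -0.013 -1.407]
```

In the tool's units: 7.9 cm / 60 = 0.1317, 7 cm / 60 = 0.1167, -1.2 degrees / 360 = -0.0033.

Call:
send_rows --plan '[[[-0.0017, -0.0017, 0.025, 0, 0, -0.0014], [-0.0033, -0.0017, 0.05, 0, 0, -0.0028], [-0.005, -0.0033, 0.075, 0, 0, -0.0033], [-0.005, -0.0033, 0.1, 0, 0, -0.0033], [-0.005, -0.0033, 0.1167, 0, 0, -0.0033], [-0.005, -0.0033, 0.1317, 0, 0, -0.0033], [-0.005, -0.0033, 0.1317, 0, 0, -0.0033], [-0.005, -0.0033, 0.1317, 0, 0, -0.0033]]]' --fingers 0.4

```text
clock: 2.92
tool_pos: [0.6072, 0.0854, 0.3008]
orientation: [180.0, -0.0, -77.0]
force: [-0.5, -1.1, 0.4]
opening: 0.0348
gripper_force: 0.0
```

Call:
send_rows --plan '[[[0, 0, 0, 0, 0, 0], [0, 0, 0, 0, 0, 0]]]'

```text
clock: 3.08
tool_pos: [0.6077, 0.086, 0.3016]
orientation: [-179.9, 0.0, -77.0]
force: [0.4, -0.8, -0.2]
opening: 0.0353
gripper_force: 0.0
```

```bash
python3 - <<'E'
from h import *
go([.6067,.0875,.280],-76.8)
s=snap('wrist','w2');go([.6067,.0875,.280],-76.8);a=snap('side','s2');go([.6067,.0875,.280],-76.8)
cv2.imwrite('pics/m2.png',np.vstack([s['img'][130:390,150:490,::-1],np.pad(cv2.resize(a['img'][180:260,225:335,::-1],None,fx=3,fy=3,interpolation=cv2.INTER_CUBIC),((0,0),(0,10),(0,0)))]))
E
```

```text
now 3.0833 [0.608 0.086 0.302] [-179.905    0.005  -76.952] [ 0.41  -0.826 -0.197] 0.0352888194483227
shift cm [-0.171  0.067  2.156] turn [-0.095  0.005 -0.152]
now 3.1333 [0.608 0.086 0.301] [-179.919    0.008  -76.947] [-0.44   0.205  0.192] 0.035030235510570114
shift cm [-0.165  0.06   2.141] turn [-0.081  0.008 -0.147]
now 3.1833 [0.608 0.086 0.301] [-179.934    0.008  -76.943] [ 0.608 -0.079  0.013] 0.034895986540166485
shift cm [-0.162  0.053  2.124] turn [-0.066  0.008 -0.143]
```

View pics/m2.png

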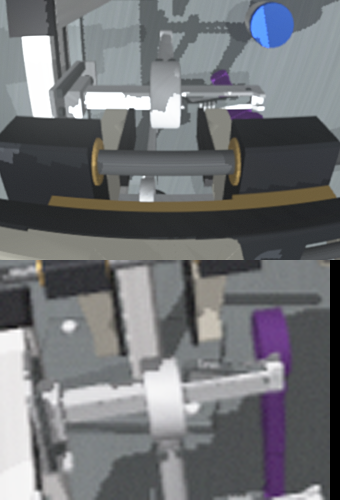

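The fingers straddle the ring and are centred over the arm. I'll descend by feel.

In the tool's units: 1.8 cm / 60 = 0.03, 0.05 cm / 60 = 0.0008.

Call:
send_rows --plan '[[[-0.0017, 0.0003, 0.0067, 0, 0, 0], [-0.0025, 0.0008, 0.0133, 0, 0, 0], [-0.0025, 0.0008, 0.02, 0, 0, 0], [-0.0025, 0.0008, 0.0233, 0, 0, 0], [-0.0025, 0.0008, 0.0267, 0, 0, 0], [-0.0025, 0.0008, 0.03, 0, 0, 0], [-0.0025, 0.0008, 0.03, 0, 0, 0]]]'

```text
clock: 3.77
tool_pos: [0.6063, 0.0873, 0.282]
orientation: [180.0, -0.0, -76.9]
force: [-0.4, 0.2, -0.1]
opening: 0.0351
gripper_force: 0.0
```

In the tool's units: 0.3 cm / 60 = 0.005, 0.2 cm / 60 = 0.0033.

Call:
send_rows --plan '[[[0, 0, 0.0017, 0, 0, 0], [0, 0, 0.0033, 0, 0, 0], [0, 0, 0.005, 0, 0, 0], [0, 0, 0.005, 0, 0, 0]]]'

```text
clock: 4.1
tool_pos: [0.6066, 0.0873, 0.2795]
orientation: [-180.0, -0.0, -76.9]
force: [0.9, -0.0, 0.9]
opening: 0.0348
gripper_force: 0.5
```

In the tool's units: 0.2 cm / 60 = 0.0033, 0.1 cm / 60 = 0.0017.

Call:
send_rows --plan '[[[0, 0, 0.0017, 0, 0, 0], [0, 0, 0.0033, 0, 0, 0], [0, 0, 0.0033, 0, 0, 0]]]'

```text
clock: 4.35
tool_pos: [0.6066, 0.0873, 0.2779]
orientation: [-180.0, -0.0, -76.9]
force: [-0.3, 0.8, 4.6]
opening: 0.0351
gripper_force: 2.1
```

Call:
send_rows --plan '[[[0, 0, 0.0017, 0, 0, 0], [0, 0, 0.0033, 0, 0, 0], [0, 0, 0.005, 0, 0, 0], [0, 0, 0.0067, 0, 0, 0], [0, 0, 0.0067, 0, 0, 0]]]'

```text
clock: 4.77
tool_pos: [0.6075, 0.0875, 0.2742]
orientation: [-179.8, -0.0, -76.9]
force: [2.3, 0.4, 5.5]
opening: 0.035
gripper_force: 2.9
```

In the tool's units: 0.3 cm / 60 = 0.005, 0.2 cm / 60 = 0.0033.

Call:
send_rows --plan '[[[0, 0, 0.0017, 0, 0, 0], [0, 0, 0.0033, 0, 0, 0], [0, 0, 0.005, 0, 0, 0], [0, 0, 0.005, 0, 0, 0]]]'

```text
clock: 5.1
tool_pos: [0.6081, 0.0877, 0.2716]
orientation: [-179.8, -0.0, -76.9]
force: [2.4, 0.8, 6.5]
opening: 0.0351
gripper_force: 3.3
```

In the tool's units: 0.2 cm / 60 = 0.0033, 0.1 cm / 60 = 0.0017.

Call:
send_rows --plan '[[[0, 0, 0.0017, 0, 0, 0], [0, 0, 0.0033, 0, 0, 0], [0, 0, 0.0033, 0, 0, 0]]]'

```text
clock: 5.35
tool_pos: [0.6084, 0.0878, 0.2699]
orientation: [-179.7, -0.0, -76.9]
force: [4.3, 1.7, 7.2]
opening: 0.0348
gripper_force: 3.6
```

Call:
send_rows --plan '[[[0, 0, 0.0017, 0, 0, 0], [0, 0, 0.0033, 0, 0, 0], [0, 0, 0.0033, 0, 0, 0]]]'

```text
clock: 5.6
tool_pos: [0.6087, 0.0878, 0.2681]
orientation: [-179.7, -0.0, -76.9]
force: [4.2, 0.7, 6.7]
opening: 0.0352
gripper_force: 3.7
```

In the tool's units: 0.2 cm / 60 = 0.0033, 0.1 cm / 60 = 0.0017.

Call:
send_rows --plan '[[[0, 0, 0.0017, 0, 0, 0], [0, 0, 0.0033, 0, 0, 0], [0, 0, 0.0033, 0, 0, 0]]]'

```text
clock: 5.85
tool_pos: [0.609, 0.0879, 0.2663]
orientation: [-179.6, -0.0, -76.9]
force: [4.9, 1.5, 8.0]
opening: 0.0347
gripper_force: 4.0
```

In the tool's units: 0.2 cm / 60 = 0.0033, 0.1 cm / 60 = 0.0017.

Call:
send_rows --plan '[[[0, 0, 0.0017, 0, 0, 0], [0, 0, 0.0033, 0, 0, 0], [0, 0, 0.0033, 0, 0, 0]]]'

```text
clock: 6.1
tool_pos: [0.6091, 0.0879, 0.2647]
orientation: [-179.6, -0.0, -76.9]
force: [4.2, 1.0, 10.1]
opening: 0.035
gripper_force: 5.1
```

In the tool's units: 0.1 cm / 60 = 0.0017.

Call:
send_rows --plan '[[[0, 0, 0.0017, 0, 0, 0], [0, 0, 0.0017, 0, 0, 0], [0, 0, 0.0017, 0, 0, 0]]]'

```text
clock: 6.35
tool_pos: [0.6091, 0.0879, 0.2642]
orientation: [-179.6, -0.0, -76.9]
force: [3.6, 2.4, 11.3]
opening: 0.0353
gripper_force: 5.7
```

Contact stiffness kinked at 0.2647: the tips now bear on the arm at about 11 N. I'll hold, then close.

Call:
send_rows --plan '[[[0, 0, 0, 0, 0, 0], [0, 0, 0, 0, 0, 0], [0, 0, 0, 0, 0, 0]]]'

```text
clock: 6.6
tool_pos: [0.6091, 0.0879, 0.2642]
orientation: [-179.6, -0.0, -76.9]
force: [4.0, 0.8, 11.0]
opening: 0.0349
gripper_force: 5.7
```

Call:
send_rows --plan '[[[0, 0, 0, 0, 0, 0], [0, 0, 0, 0, 0, 0], [0, 0, 0, 0, 0, 0], [0, 0, 0, 0, 0, 0], [0, 0, 0, 0, 0, 0]]]' --fingers 0.0

```text
clock: 7.02
tool_pos: [0.607, 0.0871, 0.2635]
orientation: [-179.9, -0.0, -76.9]
force: [-2.5, -0.3, 13.1]
opening: 0.0197
gripper_force: 33.1
```

In the tool's units: 0.7 cm / 60 = 0.0117, 0.6 cm / 60 = 0.01.

Call:
send_rows --plan '[[[0, 0.0033, 0, 0, 0, 0], [0, 0.0067, 0, 0, 0, 0], [0, 0.01, 0, 0, 0, 0], [0, 0.0117, 0, 0, 0, 0]]]'

```text
clock: 7.35
tool_pos: [0.6041, 0.0867, 0.2649]
orientation: [-179.3, -0.0, -76.9]
force: [11.0, 1.8, 10.1]
opening: 0.0196
gripper_force: 40.3
```

In the tool's units: 0.8 cm / 60 = 0.0133, 0.6 cm / 60 = 0.01.

Call:
send_rows --plan '[[[0, 0.0033, 0, 0, 0, 0], [0, 0.0067, 0, 0, 0, 0], [0, 0.01, 0, 0, 0, 0], [0, 0.0133, 0, 0, 0, 0]]]'

```text
clock: 7.68
tool_pos: [0.5965, 0.0849, 0.2649]
orientation: [-179.3, -0.0, -76.9]
force: [10.7, 1.6, 10.1]
opening: 0.0195
gripper_force: 39.5
```

In the tool's units: 0.8 cm / 60 = 0.0133, 0.6 cm / 60 = 0.01.

Call:
send_rows --plan '[[[0, 0.0033, 0, 0, 0, 0], [0, 0.0067, 0, 0, 0, 0], [0, 0.01, 0, 0, 0, 0], [0, 0.0133, 0, 0, 0, 0]]]'

```text
clock: 8.02
tool_pos: [0.5886, 0.0831, 0.2649]
orientation: [-179.4, -0.0, -76.9]
force: [10.3, 1.4, 10.0]
opening: 0.0194
gripper_force: 38.9
```

In the tool's units: 0.5 cm / 60 = 0.0083, 0.4 cm / 60 = 0.0067.

Call:
send_rows --plan '[[[0, 0.0033, 0, 0, 0, 0], [0, 0.0067, 0, 0, 0, 0], [0, 0.0083, 0, 0, 0, 0]]]'

```text
clock: 8.27
tool_pos: [0.5839, 0.082, 0.265]
orientation: [-179.3, -0.0, -76.9]
force: [11.3, 1.2, 9.2]
opening: 0.0196
gripper_force: 32.6
```

Call:
send_rows --plan '[[[0, 0.0033, 0, 0, 0, 0], [0, 0.005, 0, 0, 0, 0], [0, 0.0017, 0, 0, 0, 0], [0, -0.0017, 0, 0, 0, 0]]]'

```text
clock: 8.6
tool_pos: [0.5818, 0.0814, 0.2638]
orientation: [-179.7, -0.0, -76.9]
force: [-3.8, 0.7, 12.2]
opening: 0.0195
gripper_force: 33.4
```

In the tool's units: -0.9 cm / 60 = -0.015, -0.8 cm / 60 = -0.0133.

Call:
send_rows --plan '[[[0, 0, -0.0033, 0, 0, 0], [0, 0, -0.0067, 0, 0, 0], [0, 0, -0.01, 0, 0, 0], [0, 0, -0.0133, 0, 0, 0], [0, 0, -0.015, 0, 0, 0], [0, 0, -0.015, 0, 0, 0]]]'

```text
clock: 9.1
tool_pos: [0.581, 0.0814, 0.271]
orientation: [-179.9, 0.0, -76.9]
force: [6.1, -0.3, 2.3]
opening: 0.0198
gripper_force: 31.0
```

In the tool's units: -0.5 cm / 60 = -0.0083, -0.4 cm / 60 = -0.0067.

Call:
send_rows --plan '[[[0, 0, -0.0017, 0, 0, 0], [0, 0, -0.0033, 0, 0, 0], [0, 0, -0.005, 0, 0, 0], [0, 0, -0.0067, 0, 0, 0], [0, 0, -0.0083, 0, 0, 0], [0, 0, -0.0083, 0, 0, 0]]]'

```text
clock: 9.6
tool_pos: [0.5801, 0.0812, 0.2755]
orientation: [180.0, -0.0, -76.9]
force: [5.2, -0.4, 2.5]
opening: 0.0197
gripper_force: 31.0
```

```bash
python3 - <<'E'
from h import *
a=snap('side','s3');w=snap('wrist','w3');go([.5,.06,.276],-76.8)
cv2.imwrite('pics/m3.png',np.vstack([w['img'][130:330,150:490,::-1],np.pad(cv2.resize(a['img'][180:260,225:335,::-1],None,fx=3,fy=3,interpolation=cv2.INTER_CUBIC),((0,0),(0,10),(0,0)))]))
E
```

```text
now 9.7 [0.58  0.081 0.275] [179.985   0.001 -76.945] [ 3.706 -0.207  2.916] 0.019754543242251957
shift cm [ 0.255  8.278 -0.063] turn [ 0.015  0.001 -0.145]
```

View pics/m3.png

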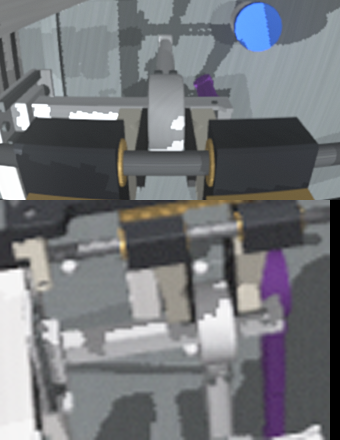

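The crank is pinched by its rim and has passed the nose. I'll draw it forward gently, watching the force.

In the tool's units: 0.4 cm / 60 = 0.0067, 0.2 cm / 60 = 0.0033.

Call:
send_rows --plan '[[[0, 0.0033, 0, 0, 0, 0], [0, 0.0067, 0, 0, 0, 0], [0, 0.0067, 0, 0, 0, 0]]]'

```text
clock: 9.95
tool_pos: [0.5764, 0.0805, 0.2758]
orientation: [-179.9, 0.0, -76.9]
force: [4.4, 1.7, 3.1]
opening: 0.0198
gripper_force: 31.0
```

In the tool's units: 0.9 cm / 60 = 0.015, 0.6 cm / 60 = 0.01.

Call:
send_rows --plan '[[[0, 0.005, 0, 0, 0, 0], [0, 0.01, 0, 0, 0, 0], [0, 0.015, 0, 0, 0, 0], [0, 0.015, 0, 0, 0, 0]]]'

```text
clock: 10.28
tool_pos: [0.5666, 0.0781, 0.2754]
orientation: [179.9, 0.0, -76.9]
force: [1.5, 0.7, 2.0]
opening: 0.0195
gripper_force: 31.5
```

In the tool's units: 0.9 cm / 60 = 0.015, 0.6 cm / 60 = 0.01.

Call:
send_rows --plan '[[[0, 0.005, 0, 0, 0, 0], [0, 0.01, 0, 0, 0, 0], [0, 0.015, 0, 0, 0, 0], [0, 0.015, 0, 0, 0, 0]]]'

```text
clock: 10.62
tool_pos: [0.5578, 0.076, 0.2755]
orientation: [180.0, 0.0, -76.9]
force: [0.8, -0.4, 2.7]
opening: 0.0197
gripper_force: 32.4
```

In the tool's units: 0.9 cm / 60 = 0.015, 0.6 cm / 60 = 0.01.

Call:
send_rows --plan '[[[0, 0.005, 0, 0, 0, 0], [0, 0.01, 0, 0, 0, 0], [0, 0.015, 0, 0, 0, 0], [0, 0.015, 0, 0, 0, 0]]]'

```text
clock: 10.95
tool_pos: [0.548, 0.0737, 0.2742]
orientation: [179.8, 0.0, -77.0]
force: [-0.9, -0.3, -3.3]
opening: 0.0196
gripper_force: 30.0
```

In the tool's units: 0.9 cm / 60 = 0.015, 0.6 cm / 60 = 0.01.

Call:
send_rows --plan '[[[0, 0.005, 0, 0, 0, 0], [0, 0.01, 0, 0, 0, 0], [0, 0.015, 0, 0, 0, 0], [0, 0.015, 0, 0, 0, 0]]]'

```text
clock: 11.28
tool_pos: [0.5404, 0.072, 0.2753]
orientation: [180.0, 0.0, -76.9]
force: [-0.1, -0.3, -3.4]
opening: 0.0194
gripper_force: 30.0
```

In the tool's units: 1.4 cm / 60 = 0.0233, 1.2 cm / 60 = 0.02.

Call:
send_rows --plan '[[[0, 0.005, 0, 0, 0, 0], [0, 0.01, 0, 0, 0, 0], [0, 0.015, 0, 0, 0, 0], [0, 0.02, 0, 0, 0, 0], [0, 0.0233, 0, 0, 0, 0], [0, 0.0233, 0, 0, 0, 0]]]'

```text
clock: 11.78
tool_pos: [0.5271, 0.0689, 0.2757]
orientation: [-180.0, 0.0, -76.9]
force: [0.4, -0.2, -3.8]
opening: 0.0198
gripper_force: 30.0
```

In the tool's units: -4 cm / 60 = -0.0667, 3.5 cm / 60 = 0.0583.

Call:
send_rows --plan '[[[0, 0.0083, 0, 0, 0, 0], [0, 0.025, 0, 0, 0, 0], [0, 0.0417, -0.0033, 0, 0, 0], [0, 0.0583, -0.0083, 0, 0, 0], [0, 0.0667, -0.0167, 0, 0, 0], [0, 0.0667, -0.0333, 0, 0, 0], [0, 0.0667, -0.05, 0, 0, 0], [0, 0.0667, -0.0667, 0, 0, 0]]]'

```text
clock: 12.45
tool_pos: [0.489, 0.0601, 0.3173]
orientation: [-179.9, 0.0, -76.9]
force: [0.7, 0.0, -3.5]
opening: 0.0194
gripper_force: 30.0
```

```bash
python3 - <<'E'
from h import *
go([.48,.0,.44],-92)
a=pickle.load(open('pics/side0.pkl','rb'));b=pickle.load(open('pics/top0.pkl','rb'))
for n,s,(r0,r1,c0,c1) in(('top',b,(115,192,380,415)),('side',a,(128,150,255,325))):
    g=cv2.cvtColor(s['img'],cv2.COLOR_RGB2GRAY)[r0:r1,c0:c1].astype(int)
    if n=='top':
        for r in range(5,77,6):print(r+r0,g[r])
        print(g[60:77,10:26])
    else:
        for c in range(8,70,6):print(c+c0,g[:,c])
        print(g[2:22,50:70])
E
```

```text
now 12.45 [0.489 0.06  0.317] [-179.903    0.003  -76.924] [ 0.705  0.013 -3.46 ] 0.01936539051622101
shift cm [  5.649   2.22  -12.272] turn [-0.096  0.016 15.076]
120 [158 157 157 155 158 156 155 156 152 185 246 248 248 250 255 255 255 255
 255 253 249 222 150 149 154 153 137 110 152 154 154 153 154 155 154]
126 [160 160 157 156 156 158 155 152 150 230 255 255 255 255 255 255 255 255
 255 255 255 255 150 147 154 158 143  91 136 138 138 137 137 137 138]
132 [139 145 156 160 157 155 152 154 236 255 255 255 255 255 255 255 255 255
 255 255 255 255 255 240 140 135 129  97 138 139 138 138 138 139 137]
138 [151 158 158 158 157 152 126 103 104 108 109 140 226 255 255 255 255 255
 222 132 131 138 138 137 135 137 129  94  93 136 137 137 137 136 137]
144 [157 158 147 129 125 126 127 127 127 127 124 125 191 255 255 255 255 255
 233 134 131 139 140 138 135 137 140 129  95 134 137 136 136 135 136]
150 [105 103 103 103 103 104 105 102  93  80  74  76 163 255 255 255 255 255
 244 117  71  77  81  79  78  78  80  74  62  77  77  75  75  77  93]
156 [141 140 141 142 142 141 140 143 144 140 137 135 
[... 4014 characters left out ...]
 126 116
  110 111]
 [131 131 131 133 133 133 134 133  88  40  42  38  32  46  91 109 110 106
  105 105]
 [120 119 118 116 118 112 108 109  88  59  36  33  53  85 104 109 108 104
  106 109]
 [122 122 115 113 111 109 106 106 102  94  96  94  96 100 108 105 108 108
  105 107]
 [108 110 106 106 106 103 104 107 105 109 106 105 107 105 107 105 108 109
  105 107]
 [109 104 105 105 106 106 105 106 106 106 106 103 105 104 106 108 106 109
  109 105]
 [110 106 105 105 106 105 105 104 110 108 107 106 103 103 106 108 108 108
  104 105]
 [104 107 105 105 106 106 104 104 104 108 107 104 105 105 104 107 108 106
  106 106]
 [109 108 106 106 104 105 106 104 107 108 103 105 106 106 104 106 106 106
  105 106]]
```

```bash
python3 - <<'E'
from h import *
a=pickle.load(open('pics/side0.pkl','rb'));b=pickle.load(open('pics/top0.pkl','rb'))
r1=ray(b,396.8,181);r2=ray(a,315.6,139.5);p=tri(r1,r2);print('ball tri',p,[np.linalg.norm(np.cross(p-o,d)) for o,d in(r1,r2)])
A=plane(b,395.0,138,.25);B=plane(b,396.25,174,.25);print(A,B,plane(b,396.8,181,.25),np.degrees(np.arctan2(*(A-B)[[1,0]])))
# hook: top-view vs wrist-view offset check: ring in top0
print('hook end topview',plane(b,272,189.5,.272))
E
```

```text
ball tri [ 0.554 -0.185  0.25 ] [np.float64(0.0005230221502382183), np.float64(0.0005230221502383959)]
[ 0.643 -0.185  0.25 ] [ 0.568 -0.185  0.25 ] [ 0.554 -0.185  0.25 ] -0.3262538436213822
hook end topview [0.541 0.071 0.272]
```

In the tool's units: -10.2 cm / 60 = -0.17, -9.5 cm / 60 = -0.1583.

Call:
send_rows --plan '[[[0, 0.0033, -0.0167, 0, 0, 0], [0, 0.0067, -0.0417, 0, 0, 0], [0, 0.01, -0.075, 0, 0, 0], [0, 0.0133, -0.1083, 0, 0, 0], [0, 0.0133, -0.1417, 0, 0, 0], [0, 0.0133, -0.1583, 0, 0, 0], [0, 0.0133, -0.17, 0, 0, 0], [0, 0.0133, -0.17, 0, 0, 0]]]'

```text
clock: 13.12
tool_pos: [0.4813, 0.0583, 0.4187]
orientation: [-179.9, 0.0, -76.9]
force: [1.0, -0.1, -3.8]
opening: 0.0202
gripper_force: 30.0
```

In the tool's units: 12.5 cm / 60 = 0.2083, 11 cm / 60 = 0.1833, 13.4 degrees / 360 = 0.0372.

Call:
send_rows --plan '[[[0.0083, 0, 0, 0, 0, 0.0028], [0.025, 0, 0, 0, 0, 0.0083], [0.05, 0.0017, 0, 0, 0, 0.0139], [0.0833, 0.0033, 0, 0, 0, 0.0194], [0.1167, 0.0067, 0, 0, 0, 0.025], [0.15, 0.01, 0, 0, 0, 0.0306], [0.1833, 0.0133, 0, 0, 0, 0.0347], [0.2083, 0.0167, 0, 0, 0, 0.0372]]]'

```text
clock: 13.78
tool_pos: [0.499, -0.0681, 0.4163]
orientation: [179.9, -0.0, -90.6]
force: [-0.2, 0.6, -2.6]
opening: 0.0198
gripper_force: 30.0
```

```bash
python3 - <<'E'
from h import *
go([.495,-.185,.38],-90.3)
E
```

```text
now 13.7833 [ 0.499 -0.068  0.416] [179.872  -0.044 -90.589] [-0.157  0.647 -2.617] 0.01979767390643952
shift cm [11.694  0.268  3.635] turn [ 0.128 -0.044 -0.289]
```

In the tool's units: 11.7 cm / 60 = 0.195, 11.2 cm / 60 = 0.1867, -0.3 degrees / 360 = -0.0008.

Call:
send_rows --plan '[[[0.025, 0.0017, 0, 0, 0, -0.0008], [0.0583, 0.0033, 0, 0, 0, -0.0008], [0.1, 0.005, 0, 0, 0, -0.0008], [0.1417, 0.005, 0, 0, 0, -0.0008], [0.17, 0.005, 0, 0, 0, -0.0008], [0.1867, 0.005, 0, 0, 0, -0.0008], [0.195, 0.005, 0, 0, 0, -0.0008], [0.195, 0.005, 0, 0, 0, -0.0008]]]'

```text
clock: 14.45
tool_pos: [0.4953, -0.1838, 0.4167]
orientation: [179.9, 0.0, -90.2]
force: [0.3, -0.2, -4.0]
opening: 0.0197
gripper_force: 30.0
```

In the tool's units: 14 cm / 60 = 0.2333, 13.5 cm / 60 = 0.225.

Call:
send_rows --plan '[[[0, 0, 0.0167, 0, 0, 0], [0, 0, 0.05, 0, 0, 0], [0, 0, 0.0917, 0, 0, 0], [0, 0, 0.1333, 0, 0, 0], [0, 0, 0.175, 0, 0, 0], [0, 0, 0.2083, 0, 0, 0], [0, 0, 0.225, 0, 0, 0], [0, 0, 0.2333, 0, 0, 0]]]'

```text
clock: 15.12
tool_pos: [0.4948, -0.1819, 0.2755]
orientation: [179.8, 0.0, -90.0]
force: [-0.2, 0.3, -3.3]
opening: 0.0199
gripper_force: 30.0
```

In the tool's units: 0.9 cm / 60 = 0.015, 0.5 cm / 60 = 0.0083.

Call:
send_rows --plan '[[[0, 0, 0.0083, 0, 0, 0], [0, 0, 0.015, 0, 0, 0], [0, 0, 0.015, 0, 0, 0], [0, 0, 0.015, 0, 0, 0]]]'

```text
clock: 15.45
tool_pos: [0.496, -0.1829, 0.2692]
orientation: [-179.9, -0.0, -90.0]
force: [-0.1, 0.5, -3.1]
opening: 0.0201
gripper_force: 30.0
```

```bash
python3 - <<'E'
from h import *
go([.505,-.185,.2625],-90.3)
a=snap('side','s4');w=snap('wrist','w4');go([.505,-.185,.2625],-90.3)
cv2.imwrite('pics/m4.png',np.vstack([w['img'][100:330,150:490,::-1],cv2.resize(a['img'][95:185,255:395,::-1],(340,218),interpolation=cv2.INTER_CUBIC)]))
E
```

```text
now 15.45 [ 0.496 -0.183  0.269] [-179.936   -0.011  -90.038] [-0.127  0.471 -3.148] 0.020052766300523956
shift cm [ 0.211 -0.902  0.671] turn [-0.064 -0.011  0.262]
now 15.55 [ 0.496 -0.183  0.269] [-179.923   -0.011  -90.043] [ 0.673 -0.227 -3.269] 0.01954155959386354
shift cm [ 0.205 -0.899  0.682] turn [-0.078 -0.011  0.257]
```

View pics/m4.png

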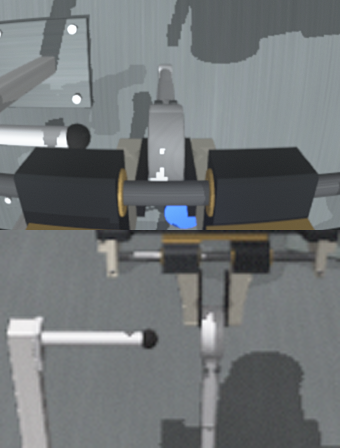

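The wrist and side views show the crank plumb in the pinch, with the peg ball at wrist (228,235). I'll compare projected predictions against the pixels.

```bash
python3 - <<'E'
from h import *
a=pickle.load(open('pics/s4.pkl','rb'));w=pickle.load(open('pics/w4.pkl','rb'))
def pj(s,p,f=False):
    q=(np.linalg.inv(s['pose'])@np.append(p,1))[:3]
    if f:
        r=np.hypot(q[0],q[1]);t=np.arctan2(r,q[2]);return s['K'][:2,2]+s['K'][0,0]*t*q[:2]/r
    u=s['K']@q;return u[:2]/u[2]
g=cv2.cvtColor(w['img'],cv2.COLOR_RGB2GRAY);m=(g<70).astype(np.uint8)[215:255,205:250]
print(m.sum(0),m.sum(1))
ys,xs=np.nonzero(m[:, :]);print('ball dark bbox',xs.min()+205,xs.max()+205,ys.min()+215,ys.max()+215)
print('pred ball wrist',pj(w,[.554,-.185,.25],True))
for z in(.245,.25,.255):print(z,plane(w,228.3,234.8,z,True))
e=np.array([.496,-.183,.2577]);print('pred eye side',pj(a,e),'wrist',pj(w,e,True))
ga=cv2.cvtColor(a['img'],cv2.COLOR_RGB2GRAY).astype(int);print(ga[120:165,334:349])
# predicted ring silhouette (side): outer circle pts on both faces
t=np.linspace(0,2*np.pi,73);C=np.array([pj(a,e+[dx,.024*np.cos(k),.024*np.sin(k)]) for k in t for dx in(-.01,.01)]);print(C.min(0),C.max(0))
C=np.array([pj(w,e+[dx,.024*np.cos(k),.024*np.sin(k)],True) for k in t for dx in(-.01,.01)]);print(C.min(0),C.max(0))
gw=g.astype(int);print(gw[190:225,317],gw[195:225,310]); print(gw[230,290:345])
E
```

```text
[ 7  7  7  7  7  7  6  6  6  6  6  6 14 24 28 29 30 30 30 31 31 31 31 31
 31 30 30 30 29 29 28 24 22 19 13  5  5  5  5  5  5  5  5  5  5] [ 0  0  0  0  0  0  0  0  0  6 12 15 18 19 20 20 21 22 22 23 23 23 23 23
 23 22 22 21 21 19 18 17 17 24 34 45 45 45 45 45]
ball dark bbox 205 249 224 254
pred ball wrist [223.762 233.833]
0.245 [ 0.553 -0.182  0.245]
0.25 [ 0.551 -0.184  0.25 ]
0.255 [ 0.549 -0.187  0.255]
pred eye side [342.165 137.277] wrist [313.759 243.25 ]
[[139 139 102  52  96 119 118 118 119 121 119 117 118  81  35]
 [139 137  98  48  99 116 117 119 118 118 119 120 115  81  36]
 [139 139 101  47 101 120 118 115 116 120 119 116 107  70  30]
 [140 130  85  38  99 119 120 117 120 118 118 117 105  64  36]
 [136 120  76  45 102 116 119 117 119 121 118 119 106  66  33]
 [129 117  76  48 102 119 117 118 121 119 121 117 106  67  31]
 [133 121  79  48  88 107 107 115 115 113 108 109  94  56  33]
 [137 130  85  47  98 114 113 117 115 114 112 113  98  62  46]
 [136 138  92  44 100 125 122 122 120 119 120 122 102  64  50]
 [138 137  94  43 104 126 126 187 167 125 127 126 119  80  57]
 [
[... 2066 characters left out ...]
9  80  78]
 [120 121 119 113 133 156 164 162 159 144 121  92  77  77  76]
 [122 122 122 115 133 154 161 160 157 141 130  98  76  80  74]]
[337.353 126.128] [347.253 148.331]
[294.458 203.537] [332.385 282.895]
[122 122 122 122 121 121 121 122 119 114 111 114 116 113 106 111 120 125
 130 136 141 143 139 132 131 133 135 135 138 139 142 141 145 145 144] [115 114 116 116 110  83  66  69  82  98 114 124 128 132 139 144 146 140
 133 133 134 137 137 139 139 141 143 145 145 146]
[ 95  96  97  95 103 128 147 140 126 143 154 155 154 154 154 153 153 155
 154 154 152 151 151 150 149 150 151 152 153 153 153 153 153 152 152 154
 154 154 153 152 154 154 149 140 140 151 153 153 152 152 153 156 155 153
 151]
```

In the tool's units: 0.68 cm / 60 = 0.0113, 0.17 cm / 60 = 0.0028, 0.3 degrees / 360 = 0.0008.

Call:
send_rows --plan '[[[0.0017, 0, 0.0033, 0, 0, 0.0006], [0.0028, 0, 0.0083, 0, 0, 0.0008], [0.0028, 0, 0.0113, 0, 0, 0.0008], [0.0028, 0, 0.0113, 0, 0, 0.0008], [0.0028, 0, 0.0113, 0, 0, 0.0008]]]'

```text
clock: 15.97
tool_pos: [0.4955, -0.1846, 0.2615]
orientation: [180.0, -0.0, -90.3]
force: [0.1, -1.0, -3.0]
opening: 0.0198
gripper_force: 30.0
```

In the tool's units: -3.5 cm / 60 = -0.0583, -3 cm / 60 = -0.05.

Call:
send_rows --plan '[[[0, -0.0083, 0, 0, 0, 0], [0, -0.0167, 0, 0, 0, 0], [0, -0.025, 0, 0, 0, 0], [0, -0.0333, 0, 0, 0, 0], [0, -0.0417, 0, 0, 0, 0], [0, -0.05, 0, 0, 0, 0], [0, -0.0583, 0, 0, 0, 0], [0, -0.0583, 0, 0, 0, 0]]]'

```text
clock: 16.63
tool_pos: [0.5316, -0.1848, 0.2614]
orientation: [180.0, -0.0, -90.3]
force: [0.1, 0.2, -4.1]
opening: 0.02
gripper_force: 30.0
```

In the tool's units: -2.8 cm / 60 = -0.0467, -2.3 cm / 60 = -0.0383.

Call:
send_rows --plan '[[[0, -0.005, -0.0017, 0, 0, 0], [0, -0.0133, -0.0017, 0, 0, 0], [0, -0.0217, -0.0017, 0, 0, 0], [0, -0.03, -0.0017, 0, 0, 0], [0, -0.0383, -0.0017, 0, 0, 0], [0, -0.0467, -0.0017, 0, 0, 0], [0, -0.0467, -0.0017, 0, 0, 0]]]'

```text
clock: 17.22
tool_pos: [0.5596, -0.1849, 0.2624]
orientation: [180.0, -0.0, -90.3]
force: [-0.0, 0.5, -3.0]
opening: 0.0199
gripper_force: 30.0
```

In the tool's units: -3.6 cm / 60 = -0.06, -3 cm / 60 = -0.05.

Call:
send_rows --plan '[[[0, -0.0083, 0, 0, 0, 0], [0, -0.0167, 0, 0, 0, 0], [0, -0.025, 0, 0, 0, 0], [0, -0.0333, 0, 0, 0, 0], [0, -0.0417, 0, 0, 0, 0], [0, -0.05, 0, 0, 0, 0], [0, -0.06, 0, 0, 0, 0], [0, -0.06, 0, 0, 0, 0]]]'

```text
clock: 17.88
tool_pos: [0.5957, -0.1852, 0.2624]
orientation: [-180.0, -0.0, -90.3]
force: [1.0, -0.0, -3.6]
opening: 0.0195
gripper_force: 30.0
```

In the tool's units: 0.4 cm / 60 = 0.0067, 0.3 cm / 60 = 0.005.

Call:
send_rows --plan '[[[0, 0, 0.0017, 0, 0, 0], [0, 0, 0.0033, 0, 0, 0], [0, 0, 0.005, 0, 0, 0], [0, 0, 0.0067, 0, 0, 0], [0, 0, 0.0067, 0, 0, 0]]]'

```text
clock: 18.3
tool_pos: [0.5943, -0.1851, 0.2585]
orientation: [180.0, 0.0, -90.3]
force: [-0.3, 0.2, -3.8]
opening: 0.0197
gripper_force: 30.0
```

Call:
send_rows --plan '[[[0, 0, 0.0017, 0, 0, 0], [0, 0, 0.0033, 0, 0, 0], [0, 0, 0.0033, 0, 0, 0]]]'

```text
clock: 18.55
tool_pos: [0.5946, -0.1852, 0.2573]
orientation: [-180.0, -0.0, -90.3]
force: [-0.4, 0.6, -1.2]
opening: 0.0197
gripper_force: 31.3
```

In the tool's units: 0.1 cm / 60 = 0.0017.

Call:
send_rows --plan '[[[0, 0, 0.0017, 0, 0, 0], [0, 0, 0.0017, 0, 0, 0]]]'

```text
clock: 18.72
tool_pos: [0.5947, -0.1852, 0.2571]
orientation: [-179.9, -0.0, -90.3]
force: [-2.5, 2.3, 4.5]
opening: 0.0197
gripper_force: 34.2
```

In the tool's units: -0.2 cm / 60 = -0.0033, -0.1 cm / 60 = -0.0017.

Call:
send_rows --plan '[[[0, 0, 0, 0, 0, 0], [0, 0, 0, 0, 0, 0], [0, 0, 0, 0, 0, 0], [0, 0, 0, 0, 0, 0], [0, 0, 0, 0, 0, 0], [0, 0, -0.0017, 0, 0, 0], [0, 0, -0.0033, 0, 0, 0]]]' --fingers 0.45

```text
clock: 19.3
tool_pos: [0.5944, -0.1851, 0.2575]
orientation: [180.0, 0.0, -90.3]
force: [0.4, -0.3, 0.5]
opening: 0.0391
gripper_force: 0.0
```

In the tool's units: -13 cm / 60 = -0.2167, -12 cm / 60 = -0.2.

Call:
send_rows --plan '[[[0, 0, -0.0083, 0, 0, 0], [0, 0, -0.025, 0, 0, 0], [0, 0, -0.05, 0, 0, 0], [0, 0, -0.0833, 0, 0, 0], [0, 0, -0.125, 0, 0, 0], [0, 0, -0.1667, 0, 0, 0], [0, 0, -0.2, 0, 0, 0], [0, 0, -0.2167, 0, 0, 0]]]'

```text
clock: 19.97
tool_pos: [0.5951, -0.1855, 0.3916]
orientation: [-179.8, -0.1, -90.3]
force: [0.2, -0.1, 0.2]
opening: 0.0397
gripper_force: 0.0
```

Call:
send_rows --plan '[[[0, 0, 0, 0, 0, 0], [0, 0, 0, 0, 0, 0], [0, 0, 0, 0, 0, 0], [0, 0, 0, 0, 0, 0], [0, 0, 0, 0, 0, 0], [0, 0, 0, 0, 0, 0], [0, 0, 0, 0, 0, 0], [0, 0, 0, 0, 0, 0]]]'

```text
clock: 20.63
tool_pos: [0.5946, -0.1851, 0.3874]
orientation: [180.0, 0.0, -90.3]
force: [0.1, -0.2, 1.3]
opening: 0.0395
gripper_force: 0.0
```

```bash
python3 - <<'E'
from h import *
a=snap('side','s5');w=snap('wrist','w5');go([.6,-.185,.38],-90.3)
cv2.imwrite('pics/m5.png',np.vstack([w['img'][100:330,150:490,::-1],cv2.resize(a['img'][85:275,215:345,::-1],(240,351),interpolation=cv2.INTER_CUBIC)[:, :].repeat(1,1) if 0 else np.pad(cv2.resize(a['img'][85:275,215:345,::-1],(240,351),interpolation=cv2.INTER_CUBIC),((0,0),(0,100),(0,0)))]))
E
```

```text
now 20.7333 [ 0.595 -0.185  0.388] [179.993  -0.001 -90.342] [-0.269 -0.573 -1.034] 0.03948481067686889
shift cm [-0.018 -0.543  0.76 ] turn [ 0.007 -0.001 -0.042]
```

View pics/m5.png

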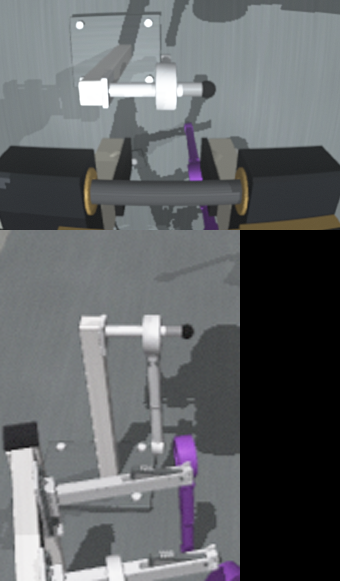

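The crank hangs plumb on the peg, with its ring at side-crop (152,333) between the post and the ball. The keeper at (145,468) is up again and the fingers are clear. I'll let it settle, then hand in.

Call:
send_rows --plan '[[[0, 0, 0, 0, 0, 0], [0, 0, 0, 0, 0, 0], [0, 0, 0, 0, 0, 0], [0, 0, 0, 0, 0, 0], [0, 0, 0, 0, 0, 0], [0, 0, 0, 0, 0, 0], [0, 0, 0, 0, 0, 0], [0, 0, 0, 0, 0, 0]]]'

```text
clock: 21.4
tool_pos: [0.5946, -0.1851, 0.3877]
orientation: [-180.0, 0.0, -90.3]
force: [0.5, -0.0, -0.6]
opening: 0.0395
gripper_force: 0.0
```

Call:
send_rows --plan '[[[0, 0, 0, 0, 0, 0], [0, 0, 0, 0, 0, 0], [0, 0, 0, 0, 0, 0], [0, 0, 0, 0, 0, 0], [0, 0, 0, 0, 0, 0], [0, 0, 0, 0, 0, 0], [0, 0, 0, 0, 0, 0], [0, 0, 0, 0, 0, 0]]]'

```text
clock: 22.07
tool_pos: [0.5946, -0.1851, 0.3877]
orientation: [-180.0, -0.0, -90.3]
force: [-0.3, 0.5, 0.3]
opening: 0.0395
gripper_force: 0.0
```

```bash
python3 - <<'E'
from h import *
a=ctrl.snapshot('side')['img'].astype(int);b=pickle.load(open('pics/s5.pkl','rb'))['img'].astype(int)
print('moved px',(abs(a-b).max(2)[85:275,215:345]>40).sum())
print(ctrl.close_job())
E
```

```text
moved px 0
the job is handed in; nothing more can be done
None
```

The crank is off its keeper hook and hanging plumb and at rest on the open peg; the gripper is clear, and the job was handed in at about 22 s, with no verdict returned.

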